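Latch the drop-front squeegee chest

ROBOT

A 6-joint arm with a two-finger parallel gripper is mounted at the origin on the work surface. World frame = base frame: x ahead of the robot, y to its left, z up, the work surface at z = 0. Lengths are in mm, angles in rad, forces in N, time in s.
With the tool pointing down it reaches from about 350 to 775 mm from the base axis. Payload 7.3 kg.
Tool frame: the origin (TCP) lies at the very end of the fingers, on their centre line; the grasp point (between the pads) lies 19 mm behind it; z points along the fingers, y is the line along which they close (so a half turn about z gives the same grasp; the last joint's range is limited). The gripper opens to 92 mm and grips with 3 to 60 N. Pads are 19 mm wide; open, the fingers measure 130 mm over their backs; the gripper's body (75 mm by 190 mm) begins 47 mm behind the grasp point.
Start: joints at [1.07, 0.342, 1.524, -0, 1.275, -0.146], TCP at [182.373, 492.326, 226.741] pointing down, gripper open.
Joint ranges: [-2.53, 2.53], [-0.77, 2.02], [0.04, 2.7], [-1, 4.14], [0.28, 2.66], [-3.11, 3.11]. Speed limits (rad/s): [2.57, 2.57, 3.14, 3.14, 3.14, 3.14].

INTERFACE

Orientations are given as [roll, pitch, yaw] about the fixed x, y, z axes, in that order (R = Rz(yaw) Ry(pitch) Rx(roll)).
In Python, from plant import bot gives the robot as it stands.
- The arm moves only by the tool jog_arm, never from a script. Its argument "targets" is a list of rows, each an object with "xyz": the shift along the tool's x, y, z as a fraction of full scale, a list of three; "spin": the turn about the tool's z as a fraction of full scale. In form: [{"xyz": [x, y, z], "spin": spin}, ...]. A call has exactly 10 rows; each row shifts and turns the commanded pose from where the row before left it, along the tool's axes as they then stand; what a row does not reach is not made up. Full scale, the value 1, is 80 mm for a shift and 0.1 rad for a turn. A row lasts 1/8 s, in which the tool goes at most 62.5 mm and 10.7 degrees, less where a joint would pass 70% of its speed; a pose out of reach is approached as far as the arm can. A call with a number of a shift or a turn outside -1 to 1 is refused whole. A call with a gripper value outside its range is refused whole. "gripper" is the opening in per cent of the stroke, from 0 (shut) to 100 (fully open), set as the call begins (left out, the last holds). The fingers move at their own pace and stop on an object; the grip force is fixed at half the most. Time passes only in rows, so rows that do not move let the fingers close, or fill a call up. It gives the time, the measured TCP pose, the force, the opening and the grip force at its end, in the units of the state.
- bot.get_obs(): the state, without advancing time (a new reading comes with each control period).
- bot.capture(name): name is "scene" or "top" or "wrist"; returns the picture (420x560x3 uint8, blue, green, red); there is no depth.
- bot.get_calibration(name): a dict with "vfov" (degrees; the focal length in pixels is half the picture's height over the tangent of half this angle, whatever the lens; pixels are square), "cx", "cy" (the principal point, pixels), "eye" and "rotation" of the camera in the world. Camera axes: x right, y down, z forward; pixel columns grow to the right and rows downward; lengths in mm; the calibration is good to about 2 mm. A picture is of the moment at which its call begins: read the wrist's pose just before it. get_calibration takes no time and is no camera call; for the wrist camera it gives the pose at the moment of the call.
- bot.close_job(): hands the job in; it is judged then, once.
The state is a dict: "time": time; "joint_positions": joint angles; "dq": joint speeds; "tau": joint torques, N m; "tool_pos": TCP position; "tcp_rot": TCP orientation; "contact_force": force on the tool from outside, world axes, zero at the start; "moment": the same for the moment, N m; "grip_width": finger opening in mm; "finger_force": force on a finger pad.
Only numpy, scipy, OpenCV 4.12 (cv2) and the standard library are available. Lean on these libraries where they do the work, as an engineer would, in place of code of your own. Each camera call takes 0.05 s, during which the arm holds its last target. There are 200 camera calls.

TASK

The drop-front of the squeegee chest stands ajar on its foam seal: swing the wire loop of the draw latch over the hook on the cover, lower it behind the hook and draw it back under the lip until you feel it bite, gently, without leaning or hauling on the loop. Then let go of the loop and throw the lever over and down until it snaps flat past centre and holds the cover drawn in, without forcing the handle. Leave the things on and around the chest where they stand.

Things in the scene. Friction and masses are not known exactly. Their poses are not given: they have to be found in the camera images.
- chest: squeegee chest: black flight case with aluminium edges, fixed on the bench; body 180 (x) x 340 (y) x 150 mm high, origin under its centre. The 58 mm thick drop-front cover is on its -x side. The draw latch lies across the middle (y = 0) of the top: lever on the body, hook on the cover. The lever's pivot axis runs along y through (-68, 0, 174) mm here; lever and loop move in the plane y = 0
- cover (a joint): drop-front cover hinged along its bottom edge at (-90, 0, 8) mm in the chest's frame; 0 = fully shut, grows as its top leans out to -x (rad). It starts leaning out on its stays at 0.111 (18 mm open at the top), pushed there by the thick foam seal; latched it ends between 0.01 and 0.09, by the setting of the hook. At the hook it gives only above 15 N, then 3 N per mm
- lever (a joint): latch lever: 0 = snapped flat on the chest's top, handle pointing to the chest's +x; grows as the handle rises (1.57 = upright), then leans to -x over the cover, limit 2.4 (rad). Stiff pivot: it stays where left. Under load it passes centre near 0.15 and snaps to 0 by itself; throwing it takes up to about 11 N at the press point, most near 1.0
- handle: the lever's steel handle plate, 22 mm wide, 4 mm thick; origin on the lever's pivot, x along the plate away from the pivot (plate from 4 to 74 mm, then a turned-up end to 86 mm), its pressing face at z = 6 mm; at lever 0 its axes are the chest's axes
- press_point (a point): the place to press on the handle: middle of its pressing face, 62 mm from the lever's pivot, z out of the face
- loop: steel wire loop, a U of 5 mm wire, 34 mm wide outside, 24 inside, on a stiff pin in the lever 18 mm from the lever's pivot (at x 17.7, z -3.1 mm in the handle's frame). It stays where left and turns along with the lever unless held; swinging it with the lever takes 2 to 7 N. Origin mid-pin, y along the pin; the bar that closes the U lies 79 mm from the pin, to -x
- loop_bar (a point): middle of the loop's bar, the 5 mm wire that hooks on the keeper (centre line of the wire)
- riser: dark steel block on the cover's top under the hook: 40 (x) x 18 (y) x 17 mm high, origin under its middle, axes as the cover's (the chest's but for the lean); the loop's bar is lowered on to its flat top and slid along it. It fits inside the loop with 3 mm to spare each side
- keeper: the hook's fixing on the riser. The hook: a post 18 mm wide, 10 mm high above the riser, and a lip on it, 3 mm thick, overhanging 5.5 mm to -x; the bar goes down on the -x side of the lip and is drawn to +x under it on to the post. A right bite is 5 to 9 N. The hook is clamped in slots: post and lip stand up to 6 mm to +x or -x of where this and hook_seat say; not reported, must be felt
- hook_seat (a point): centre of the loop's bar when it rests on the riser against the post, were the hook in the middle of its slots (really up to 6 mm to +x or -x). The post's face is 2.5 mm to +x of it, the lip's tip 3 mm to -x, the lip's underside 7.5 mm and its top 10.5 mm above it; the riser's top is 2.5 mm below it and ends 26 mm to -x
- ink_tub: white ink tub with a yellow lid, 67 mm across, 67 mm high, standing on the chest's top near its +y end; origin under its centre. Leave alone
- tape_roll: roll of paper tape, 84 mm across, 24 mm high, lying on the chest's top near its -y end; origin under its centre. Leave alone
- squeegee: squeegee lying on the bench to the robot's left: wooden handle 24 x 220 x 30 mm with a green blade to -x; origin under the handle's centre. Leave alone
- ink_pot: white ink pot with a blue lid, 67 mm across, 67 mm high, on the bench to the robot's right; origin under its centre. Leave alone

How it is judged:
By the outcome, as a careful person would: the job done as asked, in the order asked, and still so for the second after the job is handed in, with the robot touching nothing.
It also fails if it takes over 72 s, if anything falls off the work surface, if the arm or the gripper's body presses on something with over 40 N, if the wrist force passes 120 N, or if a joint passes its speed limit or range.

## Working session

There is one attempt and no reset: what is moved stays moved. The work goes in short steps, Python scripts to look and compute and a tool call to move; the robot and the scene stay as the last step left them, time stands still between calls to the robot, and variables do not carry over. Pictures are saved under pics/ and viewed, at most 10 in all, crops included, and the job is handed in when it is done.

Besides the shell and the picture viewer there is one more tool, called after ">>>" in YAML: its name, and indented under it one key for each argument. jog_arm: Moves the arm, as the interface text tells. Shift numbers are shares of 80 mm and turn numbers shares of 0.1 rad, none past 1 either way. Its arguments: {"type":"object","properties":{"targets":{"type":"array","items":{"type":"object","properties":{"xyz":{"type":"array","items":{"type":"number"}},"spin":{"type":"number"}}}},"gripper":{"type":"number"}},"required":["targets"]}

```bash
mkdir -p pics; ls; python3 - <<'E'
from plant import bot
import cv2
o=bot.get_obs();print({k:o[k] for k in('time','tool_pos','tcp_rot','contact_force','grip_width')})
for n in('scene','top'):
    im=bot.capture(n);cv2.imwrite(f'pics/{n}0.png',im);print(n,bot.get_calibration(n))
E
```

```text
pics
{'time': 0.0, 'tool_pos': array([182.17700883, 491.93835059, 226.04030996]), 'tcp_rot': array([-3.14004879e+00, -2.14499236e-04,  2.78679423e+00]), 'contact_force': array([ 0.2548129 , -0.21527792, -0.50141036]), 'grip_width': 91.82728381751033}
scene {'vfov': 49.602205882665736, 'cx': 281.43532448947474, 'cy': 210.67197808467904, 'eye': array([1662.37414797, -222.65699244,  948.75071148]), 'rotation': array([-2.19585818,  0.02083069,  1.3730913 ])}
top {'vfov': 51.789415764547826, 'cx': 277.232407070605, 'cy': 209.0929257995555, 'eye': array([ 479.94684807,    9.31123262, 1325.57393707]), 'rotation': array([-3.08490684, -0.01483605, -1.55660267])}
```

View pics/top0.png

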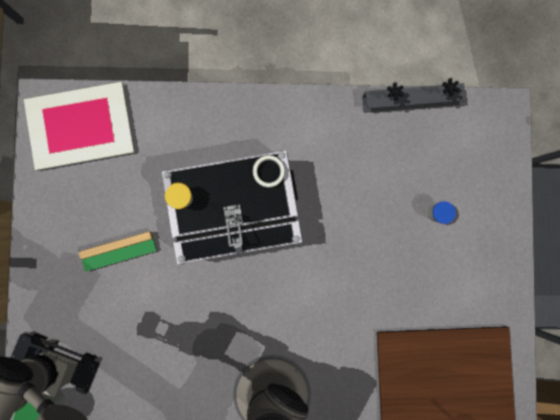

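View pics/scene0.png

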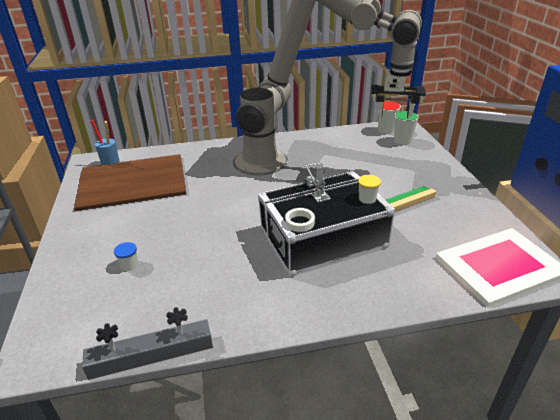

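```bash
cat > h.py <<'E'
import numpy as np,cv2
from scipy.spatial.transform import Rotation as R
from plant import bot
def rot(c):
    r=np.asarray(c['rotation'],float)
    return R.from_euler('xyz',r).as_matrix() if r.shape==(3,) else r
def f(c): return 210/np.tan(np.radians(c['vfov']/2))
def ray(c,u,v):
    d=rot(c)@np.array([(u-c['cx'])/f(c),(v-c['cy'])/f(c),1]);return np.asarray(c['eye']),d/np.linalg.norm(d)
def onz(c,u,v,z):
    e,d=ray(c,u,v);return e+d*(z-e[2])/d[2]
def onplane(c,u,v,p,n):
    e,d=ray(c,u,v);return e+d*(np.dot(np.asarray(p)-e,n)/np.dot(d,n))
def proj(c,P):
    q=rot(c).T@(np.asarray(P,float)-c['eye']);return np.array([c['cx']+f(c)*q[0]/q[2],c['cy']+f(c)*q[1]/q[2]])
E
python3 - <<'E'
from h import *
t=cv2.imread('pics/top0.png');s=cv2.imread('pics/scene0.png')
a=cv2.resize(t[140:275,150:315],None,fx=2.4*1.0,fy=2.4,interpolation=cv2.INTER_CUBIC)
b=cv2.resize(s[150:220,270:370],None,fx=4,fy=4,interpolation=cv2.INTER_CUBIC)
W=800;o=np.zeros((600,W,3),np.uint8)
o[:a.shape[0],:a.shape[1]]=a;o[600-280:,400:]=b
cv2.imwrite('pics/c1.png',o)
c=bot.get_calibration('top')
for p in [(163,173),(287,152),(299,220),(180,262),(300,242)]:print(p,onz(c,*p,150))
E
```

```text
(163, 173) [640.70746979 305.43754227 150.        ]
(287, 152) [704.19170231 -31.75491134 150.        ]
(299, 220) [518.07889468 -66.82052523 150.        ]
(180, 262) [400.18908058 252.7889003  150.        ]
(300, 242) [458.43279814 -70.21211743 150.        ]
```

View pics/c1.png

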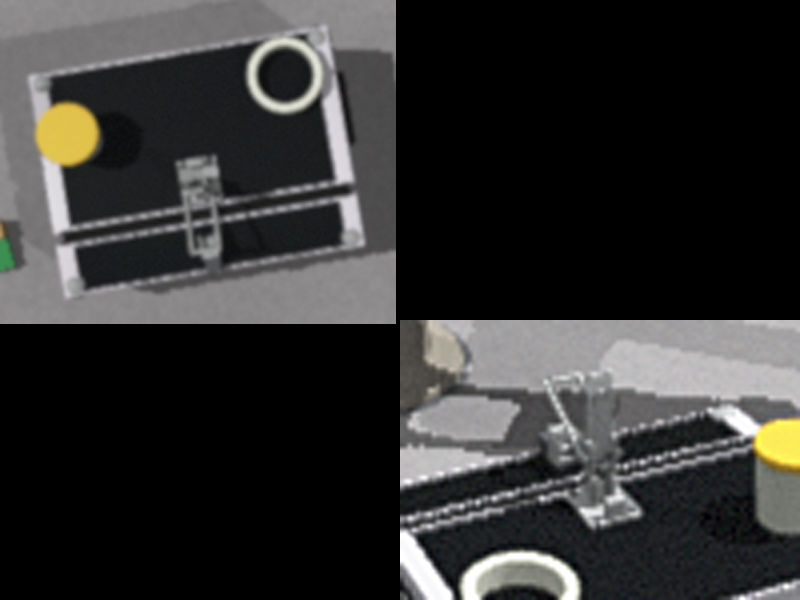

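>>> jog_arm:
  targets:
    - {"xyz": [0,0,-0.5],"spin": -0.9}
    - {"xyz": [0,0,-0.5],"spin": -0.9}
    - {"xyz": [0,0,-0.5],"spin": -0.9}
    - {"xyz": [0,0,-0.5],"spin": -0.9}
    - {"xyz": [0,0,-0.5],"spin": -0.9}
    - {"xyz": [0,0,0],"spin": -0.9}
    - {"xyz": [-0.3,-0.65,0],"spin": 0}
    - {"xyz": [-0.3,-0.65,0],"spin": 0}
    - {"xyz": [-0.3,-0.65,0],"spin": 0}
    - {"xyz": [-0.3,-0.65,0],"spin": 0}
  gripper: 60

```text
time: 1.35
tool_pos: [315.6, 303.9, 426.4]
tcp_rot: [-3.141, -0.0, -2.956]
contact_force: [0.5, 0.1, -0.4]
grip_width: 54.6
finger_force: 0.0
```

>>> jog_arm:
  targets:
    - {"xyz": [-0.3,-0.65,0],"spin": 0}
    - {"xyz": [-0.3,-0.65,0],"spin": 0}
    - {"xyz": [-0.3,-0.65,0],"spin": 0}
    - {"xyz": [-0.3,-0.65,0],"spin": 0}
    - {"xyz": [0,0,0],"spin": 0}
    - {"xyz": [0,0,0],"spin": 0}
    - {"xyz": [0,0,0],"spin": 0}
    - {"xyz": [0,0,0],"spin": 0}
    - {"xyz": [0,0,0],"spin": 0}
    - {"xyz": [0,0,0],"spin": 0}

```text
time: 2.6
tool_pos: [447.5, 119.1, 426.8]
tcp_rot: [3.142, 0.0, -2.956]
contact_force: [0.2, 0.7, -0.3]
grip_width: 55.0
finger_force: 0.0
```

```bash
python3 - <<'E'
from h import *
o=bot.get_obs();print(o['time'],o['tool_pos'],o['tcp_rot'])
c=bot.get_calibration('wrist');print(c)
im=bot.capture('wrist');cv2.imwrite('pics/w0.png',im)
cv2.imwrite('pics/w0b.png',cv2.resize(im,(800,600),interpolation=cv2.INTER_CUBIC))
E
```

```text
2.6 [447.51135533 119.11685319 426.80049847] [ 3.14153968e+00  2.05929202e-04 -2.95568235e+00]
{'vfov': 62.65808642374685, 'cx': 280.1111647483311, 'cy': 211.8436840192965, 'eye': array([372.95228269, 105.52842765, 583.83134792]), 'rotation': array([2.85805977e+00, 8.27608105e-04, 1.75709910e+00])}
```

View pics/w0b.png

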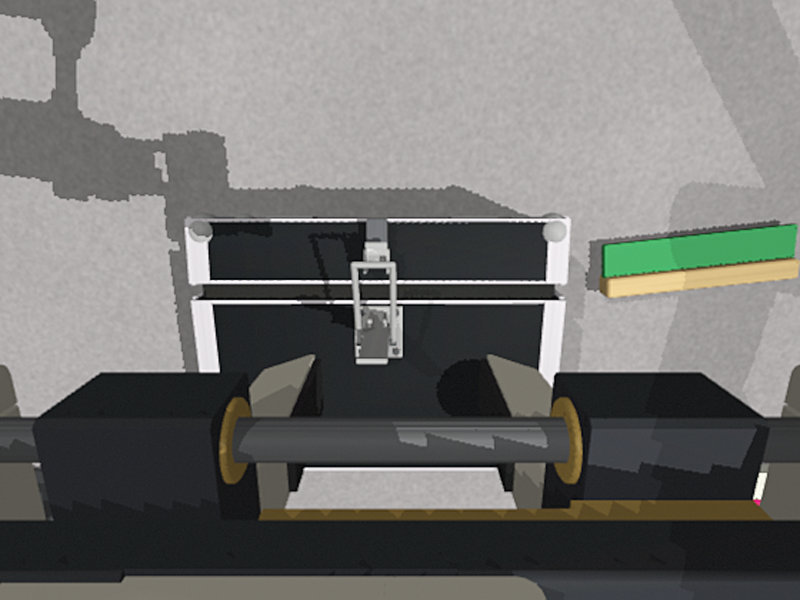

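```bash
cat >> h.py <<'E'
YAW=0.186; C=np.array([584.,120.,0])
def setC(c,y):
    global C,YAW;C=np.array(c,float);YAW=y
def toC(P): return R.from_euler('z',-YAW).as_matrix()@(np.asarray(P)-C)
def toW(P): return R.from_euler('z',YAW).as_matrix()@np.asarray(P,float)+C
def tri(obs):
    A=np.zeros((3,3));b=np.zeros(3)
    for c,u,v in obs:
        e,d=ray(c,u,v);M=np.eye(3)-np.outer(d,d);A+=M;b+=M@e
    return np.linalg.solve(A,b)
E
python3 - <<'E'
from h import *
w=bot.get_calibration('wrist');t=bot.get_calibration('top');s=bot.get_calibration('scene')
k=.7
print('body front edge wrist',[toC(onz(w,u*k,v*k,150)) for u,v in[(197,300),(564,298)]])
print('cover outer edge',[toC(onz(w,u*k,v*k,150)) for u,v in[(187,219),(569,218)]])
print('top corners',[toC(onz(t,u,v,150)) for u,v in[(162.7,172),(285.6,151),(150+355/2.4,140+187/2.4)]])
P=tri([(w,374*k,265*k),(t,234.6,245),(s,310.7,165.2)]);print('bar',toC(P),[proj(c,P) for c in(w,t,s)])
print('bar wrist/top',toC(tri([(w,374*k,265*k),(t,234.6,245)])),'w/s',toC(tri([(w,374*k,265*k),(s,310.7,165.2)])))
for n,u,v,z in[('riser -x end',376,219,167),('riser/hook edge',376,242,167),('lip -x tip',376,242,180),('hook +x',376,262,177),('hook left',365,250,180),('hook right',388,250,180)]:
    print(n,toC(onz(w,u*k,v*k,z)))
im=cv2.imread('pics/w0.png');a=cv2.resize(im[145:265,215:315],None,fx=5,fy=5,interpolation=cv2.INTER_CUBIC)
cv2.imwrite('pics/w0c.png',a)
E
```

```text
body front edge wrist [array([ -86.12074292, -161.66700749,  150.        ]), array([-88.12673787, 174.11400632, 150.        ])]
cover outer edge [array([-159.73453113, -161.92496387,  150.        ]), array([-160.65849349,  171.7295267 ,  150.        ])]
top corners [array([ 92.86845685, 172.12629959, 150.        ]), array([  93.42879487, -168.05275981,  150.        ]), array([ -93.24603275, -169.48560721,  150.        ])]
bar [-134.77947909    5.01054374  221.83819755] [array([261.94729517, 184.71276147]), array([234.93124448, 244.69521158]), array([310.95446513, 165.10422357])]
bar wrist/top [-135.35785996    5.29177246  228.86838754] w/s [-134.16353277    4.3900384   221.97933377]
riser -x end [-161.73327432    4.09031711  167.        ]
riser/hook edge [-142.3204295     3.82566411  167.        ]
lip -x tip [-144.43253964    4.47700184  180.        ]
hook +x [-127.060458      4.09650641  177.        ]
hook left [-137.77254979   -4.71861226  180.        ]
hook right [-137.77682796   14.31840966  180.        ]
```

View pics/w0c.png

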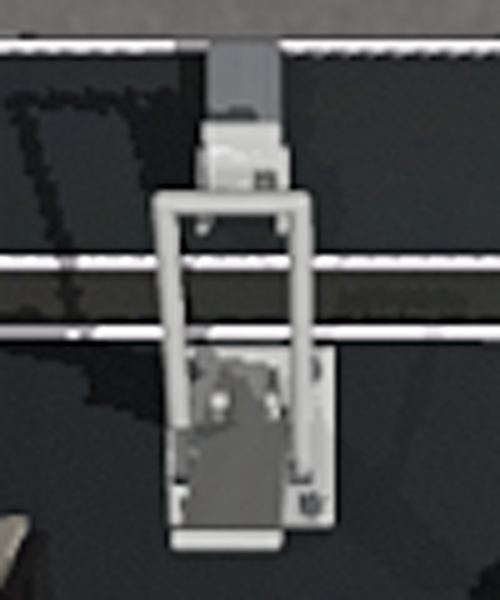

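>>> jog_arm:
  targets:
    - {"xyz": [0.08,-0.25,0],"spin": 0}
    - {"xyz": [0,0,0.5],"spin": 0}
    - {"xyz": [0,0,0.5],"spin": 0}
    - {"xyz": [0,0,0.5],"spin": 0}
    - {"xyz": [0,0,0.5],"spin": 0}
    - {"xyz": [0,0,0.25],"spin": 0}
    - {"xyz": [0,0,0],"spin": 0}
    - {"xyz": [0,0,0],"spin": 0}
    - {"xyz": [0,0,0],"spin": 0}
    - {"xyz": [0,0,0],"spin": 0}
  gripper: 60

```text
time: 3.9
tool_pos: [445.4, 98.0, 247.4]
tcp_rot: [-3.141, 0.001, -2.956]
contact_force: [0.5, 0.2, -0.6]
grip_width: 55.3
finger_force: 0.0
```

```bash
python3 - <<'E'
from h import *
o=bot.get_obs();print(o['time'],o['tool_pos'],toC(o['tool_pos']),o['contact_force'])
c=bot.get_calibration('wrist');print(c['eye'],toC(c['eye']))
im=bot.capture('wrist');cv2.imwrite('pics/w1.png',im)
T=toC(o['tool_pos'])
for d in [(9.5,27,0),(9.5,-27,0)]: print(proj(c,toW(T+d)))
cv2.imwrite('pics/w1b.png',cv2.resize(im[20:320,130:430],(600,600),interpolation=cv2.INTER_CUBIC))
E
```

```text
3.9 [445.40726614  97.98587018 247.42554373] [-140.27331975    3.99544204  247.42554373] [ 0.53741888  0.24234707 -0.56012034]
[370.63490902  84.44297202 404.35300529] [-216.26046897    4.51373979  404.35300529]
[332.81277158 286.83953778]
[226.12858772 286.82198876]
```

View pics/w1b.png

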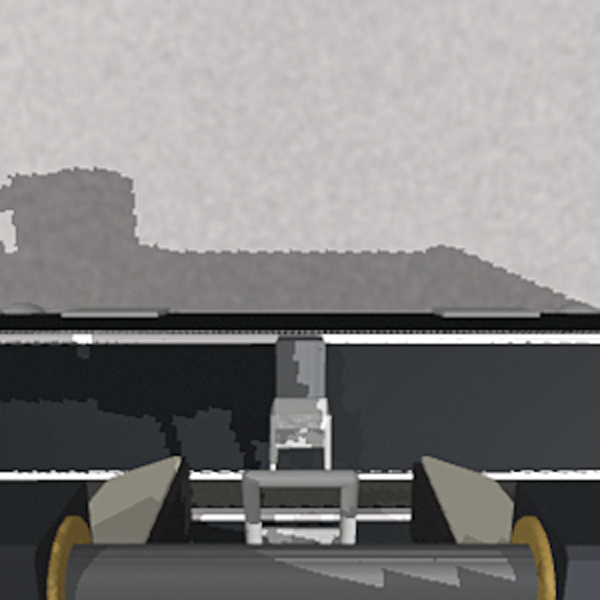

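```bash
python3 - <<'E'
from h import *
w=bot.get_calibration('wrist');t=bot.get_calibration('top');s=bot.get_calibration('scene')
import copy
w0=dict(w);w0['eye']=np.array([372.95228269,105.52842765,583.83134792]);w0['rotation']=np.array([2.85805977e+00,8.27608105e-04,1.75709910e+00])
P=tri([(w,280.5,260),(w0,262.0,185.6)]);print('bar w w0',toC(P))
P=tri([(w,280.5,260),(w0,262.0,185.6),(s,310.7,165.2)]);print('bar all',toC(P))
n=toW([0,1,0])-toW([0,0,0])
print('bar ray at z',[toC(onz(w,280.5,260,z)) for z in(210,216,222,228)])
for nme,a,b,z in[('riser end',(280,189),(263.8,145+8),161.5),('lip',(280,220),(263.8,145+24.4),174)]:
    print(nme,toC(onz(w,*a,z)),toC(onz(w0,*b,z)),toC(tri([(w,*a),(w0,*b)])))
print('cover outer',toC(onz(w,280,20+172,144)),toC(onz(w0,264,145+45/5,144)),'body edge',toC(onz(w,280,20+512/2,150)),toC(onz(w0,264,145+332/5,150)))
E
```

```text
bar w w0 [-133.33074582    4.79473633  219.80880152]
bar all [-134.16539371    4.55708265  221.93115127]
bar ray at z [array([-128.84296238,    4.53695836,  210.        ]), array([-131.54495293,    4.53638238,  216.        ]), array([-134.24694348,    4.5358064 ,  222.        ]), array([-136.94893404,    4.53523043,  228.        ])]
riser end [-162.4556587     4.18504088  161.5       ] [-161.46576833    4.65811167  161.5       ] [-160.37253648    4.19019849  152.07340419]
lip [-143.0475142    4.1920004  174.       ] [-143.46521165    5.003232    174.        ] [-143.47754124    4.6191937   174.90670241]
cover outer [-156.2034418     4.15992132  144.        ] [-158.19497412    4.06020508  144.        ] body edge [-87.71379858   4.13603957 150.        ] [-84.26604227   3.3907196  150.        ]
```

>>> jog_arm:
  targets:
    - {"xyz": [0,0,0.2],"spin": 0}
    - {"xyz": [0,0,0.2],"spin": 0}
    - {"xyz": [0,0,0],"spin": 0}
    - {"xyz": [0,0,0],"spin": 0}
    - {"xyz": [0,0,0],"spin": 0}
    - {"xyz": [0,0,0],"spin": 0}
    - {"xyz": [0,0,0],"spin": 0}
    - {"xyz": [0,0,0],"spin": 0}
    - {"xyz": [0,0,0],"spin": 0}
    - {"xyz": [0,0,0],"spin": 0}
  gripper: 50

```text
time: 5.2
tool_pos: [445.1, 98.0, 214.7]
tcp_rot: [3.142, 0.0, -2.956]
contact_force: [0.2, 0.3, 0.1]
grip_width: 45.9
finger_force: 0.0
```

>>> jog_arm:
  targets:
    - {"xyz": [0,0,0],"spin": 0}
    - {"xyz": [0,0,0],"spin": 0}
    - {"xyz": [0,0,0],"spin": 0}
    - {"xyz": [0,0,0],"spin": 0}
    - {"xyz": [0,0,0],"spin": 0}
    - {"xyz": [0,0,0],"spin": 0}
    - {"xyz": [0,0,0],"spin": 0}
    - {"xyz": [0,0,0],"spin": 0}
    - {"xyz": [0,0,0],"spin": 0}
    - {"xyz": [0,0,0],"spin": 0}
  gripper: 0

```text
time: 6.45
tool_pos: [445.1, 97.9, 214.7]
tcp_rot: [-3.142, 0.0, -2.956]
contact_force: [-0.1, -2.5, -0.4]
grip_width: 31.9
finger_force: 30.0
```

>>> jog_arm:
  targets:
    - {"xyz": [0,0,0.05],"spin": 0}
    - {"xyz": [0.01,0,0.05],"spin": 0}
    - {"xyz": [0.01,0,0.05],"spin": 0}
    - {"xyz": [0.02,0,0.05],"spin": 0}
    - {"xyz": [0.02,0,0.05],"spin": 0}
    - {"xyz": [0.02,0,0.03],"spin": 0}
    - {"xyz": [0,0,0],"spin": 0}
    - {"xyz": [0,0,0],"spin": 0}
    - {"xyz": [0,0,0],"spin": 0}
    - {"xyz": [0,0,0],"spin": 0}

```text
time: 7.7
tool_pos: [438.9, 96.7, 192.4]
tcp_rot: [-3.142, 0.0, -2.956]
contact_force: [3.5, -1.3, 0.3]
grip_width: 31.4
finger_force: 30.0
```

>>> jog_arm:
  targets:
    - {"xyz": [0.02,0,0.03],"spin": 0}
    - {"xyz": [0.02,0,0.03],"spin": 0}
    - {"xyz": [0.02,0,0.03],"spin": 0}
    - {"xyz": [0.02,0,0.03],"spin": 0}
    - {"xyz": [0.02,0,0],"spin": 0}
    - {"xyz": [0,0,0],"spin": 0}
    - {"xyz": [0,0,0],"spin": 0}
    - {"xyz": [0,0,0],"spin": 0}
    - {"xyz": [0,0,0],"spin": 0}
    - {"xyz": [0,0,0],"spin": 0}

```text
time: 8.95
tool_pos: [430.5, 95.3, 182.6]
tcp_rot: [3.141, -0.001, -2.956]
contact_force: [-0.9, -2.6, 0.7]
grip_width: 31.2
finger_force: 30.0
```

```bash
python3 - <<'E'
from h import *
o=bot.get_obs();print(o['time'],toC(o['tool_pos']),o['contact_force'],o['moment'],o['finger_force'])
a=bot.capture('scene')[140:230,265:365];w=bot.capture('wrist')[100:320,180:380]
o=np.zeros((600,800,3),np.uint8);o[:360,:400]=cv2.resize(a,(400,360),interpolation=cv2.INTER_CUBIC);o[:440,400:]=cv2.resize(w,(400,440),interpolation=cv2.INTER_CUBIC)
cv2.imwrite('pics/s2.png',o)
E
```

```text
8.95 [-155.40266113    4.06790549  182.58288302] [-0.850675   -2.55965016  0.67538991] [-0.37020629  0.06832268 -0.0620784 ] 30.001534670591354
```

View pics/s2.png

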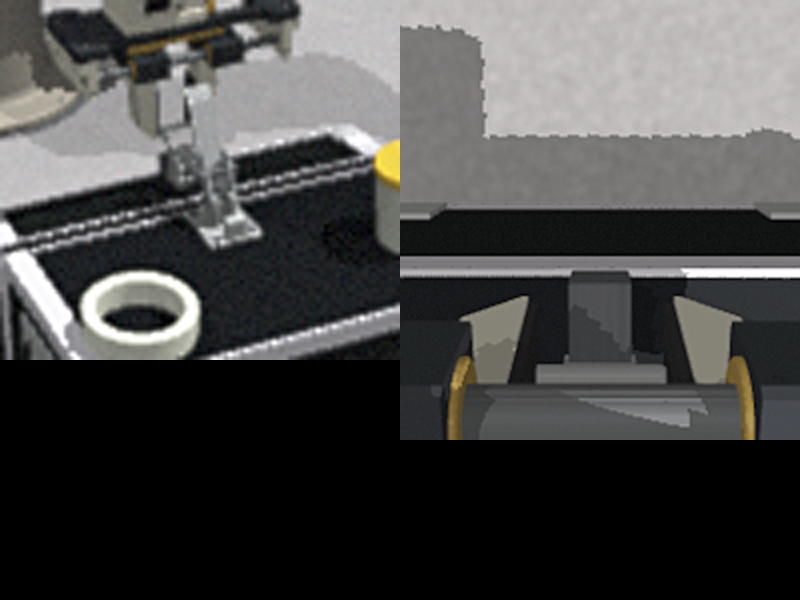

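```bash
python3 - <<'E'
from h import *
w=bot.get_calibration('wrist');T=toC(bot.get_obs()['tool_pos'])
for d in[(6.5,0,6),(6.5,0,16),(9.5,16,0),(0,0,6)]:print(d,proj(w,toW(T+d)))
print([toC(onz(w,280.7,286,T[2]+z))-T for z in(0,6,12,20)])
im=cv2.imread('pics/s2.png')
E
```

```text
(6.5, 0, 6) [279.39566988 287.27822593]
(6.5, 0, 16) [279.33561724 297.91913472]
(9.5, 16, 0) [311.04730659 286.81922115]
(0, 0, 6) [279.38315971 275.14268405]
[array([ 9.04054332e+00,  6.40802716e-01, -2.84217094e-14]), array([5.80865419, 0.63515426, 6.        ]), array([ 2.57676506,  0.62950581, 12.        ]), array([-1.73242045,  0.62197453, 20.        ])]
```

>>> jog_arm:
  targets:
    - {"xyz": [0,0,0.03],"spin": 0}
    - {"xyz": [0,0,0.03],"spin": 0}
    - {"xyz": [0,0,0.03],"spin": 0}
    - {"xyz": [0,0,0.03],"spin": 0}
    - {"xyz": [0,0,0.03],"spin": 0}
    - {"xyz": [0,0,0],"spin": 0}
    - {"xyz": [0,0,0],"spin": 0}
    - {"xyz": [0,0,0],"spin": 0}
    - {"xyz": [0,0,0],"spin": 0}
    - {"xyz": [0,0,0],"spin": 0}

```text
time: 10.3
tool_pos: [431.1, 95.3, 170.8]
tcp_rot: [3.142, 0.0, -2.956]
contact_force: [0.9, -1.6, 1.2]
grip_width: 31.2
finger_force: 30.0
```

>>> jog_arm:
  targets:
    - {"xyz": [0,0,0.02],"spin": 0}
    - {"xyz": [0,0,0.02],"spin": 0}
    - {"xyz": [0,0,0.02],"spin": 0}
    - {"xyz": [0,0,0.02],"spin": 0}
    - {"xyz": [0,0,0],"spin": 0}
    - {"xyz": [0,0,0],"spin": 0}
    - {"xyz": [0,0,0],"spin": 0}
    - {"xyz": [0,0,0],"spin": 0}
    - {"xyz": [0,0,0],"spin": 0}
    - {"xyz": [0,0,0],"spin": 0}

```text
time: 11.55
tool_pos: [430.9, 95.3, 164.3]
tcp_rot: [3.142, 0.0, -2.956]
contact_force: [1.0, -1.3, 0.7]
grip_width: 31.4
finger_force: 30.0
```

>>> jog_arm:
  targets:
    - {"xyz": [0,0,0.01],"spin": 0}
    - {"xyz": [0,0,0.01],"spin": 0}
    - {"xyz": [0,0,0.01],"spin": 0}
    - {"xyz": [0,0,0.01],"spin": 0}
    - {"xyz": [0,0,0],"spin": 0}
    - {"xyz": [0,0,0],"spin": 0}
    - {"xyz": [0,0,0],"spin": 0}
    - {"xyz": [0,0,0],"spin": 0}
    - {"xyz": [0,0,0],"spin": 0}
    - {"xyz": [0,0,0],"spin": 0}

```text
time: 12.8
tool_pos: [431.0, 95.3, 161.2]
tcp_rot: [3.142, 0.0, -2.956]
contact_force: [1.8, -2.6, 0.4]
grip_width: 31.2
finger_force: 30.0
```

>>> jog_arm:
  targets:
    - {"xyz": [0,0,0.01],"spin": 0}
    - {"xyz": [0,0,0.01],"spin": 0}
    - {"xyz": [0,0,0],"spin": 0}
    - {"xyz": [0,0,0],"spin": 0}
    - {"xyz": [0,0,0],"spin": 0}
    - {"xyz": [0,0,0],"spin": 0}
    - {"xyz": [0,0,0],"spin": 0}
    - {"xyz": [0,0,0],"spin": 0}
    - {"xyz": [0,0,0],"spin": 0}
    - {"xyz": [0,0,0],"spin": 0}

```text
time: 14.05
tool_pos: [430.9, 95.3, 159.5]
tcp_rot: [3.141, -0.0, -2.956]
contact_force: [2.3, -2.2, 0.7]
grip_width: 31.2
finger_force: 30.0
```

>>> jog_arm:
  targets:
    - {"xyz": [0,0,0.01],"spin": 0}
    - {"xyz": [0,0,0],"spin": 0}
    - {"xyz": [0,0,0.01],"spin": 0}
    - {"xyz": [0,0,0],"spin": 0}
    - {"xyz": [0,0,0],"spin": 0}
    - {"xyz": [0,0,0],"spin": 0}
    - {"xyz": [0,0,0],"spin": 0}
    - {"xyz": [0,0,0],"spin": 0}
    - {"xyz": [0,0,0],"spin": 0}
    - {"xyz": [0,0,0],"spin": 0}

```text
time: 15.3
tool_pos: [430.9, 95.3, 158.3]
tcp_rot: [-3.142, 0.001, -2.956]
contact_force: [-1.5, -2.3, 6.1]
grip_width: 31.0
finger_force: 30.0
```

>>> jog_arm:
  targets:
    - {"xyz": [0,0,-0.01],"spin": 0}
    - {"xyz": [-0.01,0,0],"spin": 0}
    - {"xyz": [-0.01,0,-0.002],"spin": 0}
    - {"xyz": [-0.01,0,0],"spin": 0}
    - {"xyz": [-0.01,0,-0.002],"spin": 0}
    - {"xyz": [-0.01,0,0],"spin": 0}
    - {"xyz": [-0.01,0,-0.002],"spin": 0}
    - {"xyz": [0,0,0],"spin": 0}
    - {"xyz": [0,0,0],"spin": 0}
    - {"xyz": [0,0,0],"spin": 0}

```text
time: 16.55
tool_pos: [431.0, 95.4, 159.2]
tcp_rot: [-3.142, -0.01, -2.956]
contact_force: [-20.4, -8.1, 17.1]
grip_width: 31.3
finger_force: 30.0
```

```bash
python3 - <<'E'
from h import *
o=bot.get_obs();print(o['time'],toC(o['tool_pos']),o['contact_force'],o['moment'],o['tcp_rot'])
w=bot.get_calibration('wrist');T=toC(o['tool_pos']);print(proj(w,toW(T+[6,0,6])),[proj(w,toW(p)) for p in [(-143.3,13,175),(-143.3,-5,175),(-161.5,4,161.5)]])
a=bot.capture('scene')[130:210,280:360];wi=bot.capture('wrist')[200:320,220:340]
o=np.zeros((560,800,3),np.uint8);o[:400,:400]=cv2.resize(a,(400,400),interpolation=cv2.INTER_CUBIC);o[:400,400:]=cv2.resize(wi,(400,400),interpolation=cv2.INTER_CUBIC)
cv2.imwrite('pics/s3.png',o[:400])
E
```

```text
16.55 [-154.86109881    4.13010781  159.15059413] [-20.36941864  -8.09006465  17.10566774] [-0.89375414  1.69090865 -0.16647643] [-3.1415623  -0.00955199 -2.955966  ]
[279.42727205 286.35724389] [array([298.52078476, 307.39253765]), array([259.66546101, 307.37161579]), array([279.16856907, 259.28247147])]
```

View pics/s3.png

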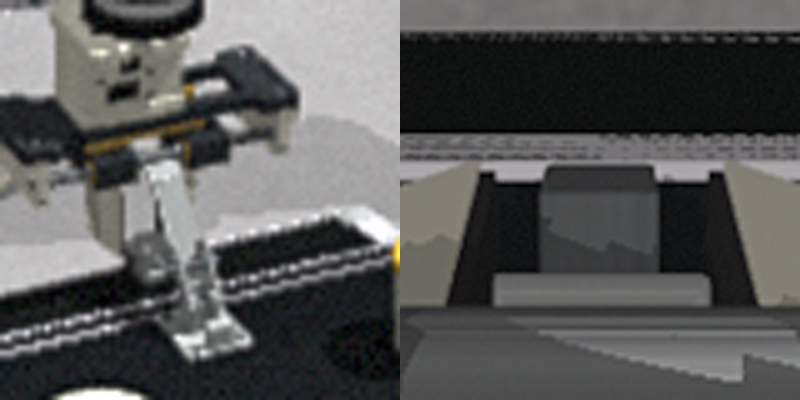

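>>> jog_arm:
  targets:
    - {"xyz": [0.02,0,0],"spin": 0}
    - {"xyz": [0.02,0,0],"spin": 0}
    - {"xyz": [0.02,0,0.002],"spin": 0}
    - {"xyz": [0,0,0],"spin": 0}
    - {"xyz": [0,0,0],"spin": 0}
    - {"xyz": [0,0,0],"spin": 0}
    - {"xyz": [0,0,0],"spin": 0}
    - {"xyz": [0,0,0],"spin": 0}
    - {"xyz": [0,0,0],"spin": 0}
    - {"xyz": [0,0,0],"spin": 0}

```text
time: 17.9
tool_pos: [430.9, 95.3, 159.0]
tcp_rot: [3.141, -0.0, -2.956]
contact_force: [-0.7, -2.3, -0.1]
grip_width: 31.4
finger_force: 30.0
```

```bash
python3 - <<'E'
from h import *
o=bot.get_obs();print(o['time'],toC(o['tool_pos']),o['contact_force'],o['moment'],o['tcp_rot'])
E
```

```text
17.9 [-155.0665161     4.05257472  159.00989597] [-0.71235859 -2.31956059 -0.1381413 ] [-0.35619832  0.03812906 -0.03773822] [ 3.14149230e+00 -1.23622306e-04 -2.95641284e+00]
```

>>> jog_arm:
  targets:
    - {"xyz": [0,0,0],"spin": 0}
    - {"xyz": [0,0,0],"spin": 0}
    - {"xyz": [0,0,0],"spin": 0}
    - {"xyz": [0,0,0],"spin": 0}
    - {"xyz": [0,0,0],"spin": 0}
    - {"xyz": [0.01,0,0],"spin": 0}
    - {"xyz": [0.01,0,0],"spin": 0}
    - {"xyz": [0.01,0,0],"spin": 0}
    - {"xyz": [0,0,0],"spin": 0}
    - {"xyz": [0,0,0],"spin": 0}
  gripper: 55

```text
time: 19.15
tool_pos: [428.6, 94.8, 159.1]
tcp_rot: [3.142, 0.0, -2.956]
contact_force: [-0.1, -0.2, -0.5]
grip_width: 50.3
finger_force: 0.0
```

>>> jog_arm:
  targets:
    - {"xyz": [0.03,0,0],"spin": 0}
    - {"xyz": [0.06,0,0],"spin": 0}
    - {"xyz": [0.1,0,0],"spin": 0}
    - {"xyz": [0.2,0,0],"spin": 0}
    - {"xyz": [0.2,0,0],"spin": 0}
    - {"xyz": [0,0,-0.3],"spin": 0}
    - {"xyz": [0,0,-0.4],"spin": 0}
    - {"xyz": [0,0,0],"spin": 0}
    - {"xyz": [0,0,0],"spin": 0}
    - {"xyz": [0,0,0],"spin": 0}

```text
time: 20.4
tool_pos: [381.5, 86.1, 214.2]
tcp_rot: [3.141, -0.002, -2.956]
contact_force: [-0.1, 0.0, -0.0]
grip_width: 50.4
finger_force: 0.0
```

```bash
python3 - <<'E'
from h import *
o=bot.get_obs();print(o['time'],toC(o['tool_pos']),o['contact_force'],o['moment'])
w=bot.get_calibration('wrist');print(toC(w['eye']))
a=bot.capture('scene');wi=bot.capture('wrist');cv2.imwrite('pics/w4.png',wi);cv2.imwrite('pics/sc4.png',a)
a=a[150:210,290:350];wi=wi[180:320,200:360]
o=np.zeros((600,800,3),np.uint8);o[:300,:300]=cv2.resize(a,(300,300),interpolation=cv2.INTER_CUBIC);o[:437,300:800]=cv2.resize(wi,(500,437),interpolation=cv2.INTER_CUBIC)
cv2.imwrite('pics/s4.png',o[:440])
E
```

```text
20.4 [-205.30262309    4.16985329  214.15348702] [-0.1372474   0.04156269 -0.02481129] [-0.03925754 -0.03730776  0.0508721 ]
[-280.75926477    4.61945884  371.33250842]
```

View pics/s4.png

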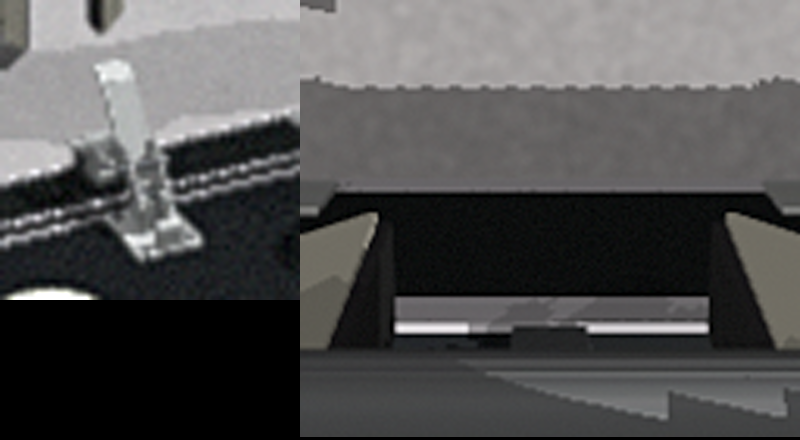

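```bash
python3 - <<'E'
from h import *
s=bot.get_calibration('scene')
n=toW([0,1,0])-toW([0,0,0]);p=toW([0,4.5,0])
for u,v in[(290+112/5,150+62/5),(290+112/5,150+80/5),(290+150/5,150+165/5),(290+95/5,150+155/5)]:
    print(toC(onplane(s,u,v,p,n)))
for th in (1.4,1.8,2.0,2.2,2.35):
  for r in(74,86): print(th,r,proj(s,toW([-67+r*np.cos(th),4.5,174+r*np.sin(th)])),end=' ')
  print()
E
```

```text
[-123.64510934    4.5         237.58380303]
[-123.0789792     4.5         224.91674024]
[-66.60156634   4.5        194.49692345]
[-146.11527952    4.5         156.17035024]
1.4 74 [322.28328419 170.20131295] 1.4 86 [322.71173514 167.10015788] 
1.8 74 [318.01315542 165.92640901] 1.8 86 [317.72380975 162.1741722 ] 
2.0 74 [315.99689868 165.17677326] 2.0 86 [315.37944085 161.34308725] 
2.2 74 [314.16971354 165.37307413] 2.2 86 [313.2625691  161.61544656] 
2.35 74 [312.96462437 166.12115235] 2.35 86 [311.87125437 162.51644105]
```

>>> jog_arm:
  targets:
    - {"xyz": [0,0,0.09],"spin": 0}
    - {"xyz": [0,0,0],"spin": 0}
    - {"xyz": [0,0,0],"spin": 0}
    - {"xyz": [0,0,0],"spin": 0}
    - {"xyz": [-0.2,0,0],"spin": 0}
    - {"xyz": [-0.2,0,0],"spin": 0}
    - {"xyz": [-0.2,0,0],"spin": 0}
    - {"xyz": [-0.2,0,0],"spin": 0}
    - {"xyz": [0,0,0],"spin": 0}
    - {"xyz": [0,0,0],"spin": 0}
  gripper: 0

```text
time: 21.75
tool_pos: [444.9, 98.0, 207.5]
tcp_rot: [3.141, -0.001, -2.956]
contact_force: [0.5, 0.1, 0.2]
grip_width: 0.1
finger_force: 0.0
```

>>> jog_arm:
  targets:
    - {"xyz": [-0.02,0,0],"spin": 0}
    - {"xyz": [-0.02,0,0],"spin": 0}
    - {"xyz": [-0.02,0,0],"spin": 0}
    - {"xyz": [-0.02,0,0],"spin": 0}
    - {"xyz": [-0.02,0,0],"spin": 0}
    - {"xyz": [-0.02,0,0],"spin": 0}
    - {"xyz": [0,0,0],"spin": 0}
    - {"xyz": [0,0,0],"spin": 0}
    - {"xyz": [0,0,0],"spin": 0}
    - {"xyz": [0,0,0],"spin": 0}

```text
time: 23.0
tool_pos: [454.7, 99.7, 207.8]
tcp_rot: [3.142, 0.0, -2.956]
contact_force: [-1.5, -0.2, 0.5]
grip_width: 0.6
finger_force: 0.5
```

```bash
python3 - <<'E'
from h import *
o=bot.get_obs();print(o['time'],toC(o['tool_pos']),o['contact_force'],o['moment'],o['grip_width'])
E
```

```text
23.0 [-130.86182008    4.01085162  207.82130308] [-1.52839801 -0.19553529  0.47837256] [0.03909079 0.17585255 0.01812982] 0.5769009790003342
```

>>> jog_arm:
  targets:
    - {"xyz": [-0.02,0,0],"spin": 0}
    - {"xyz": [-0.02,0,0],"spin": 0}
    - {"xyz": [-0.02,0,0],"spin": 0}
    - {"xyz": [-0.02,0,0],"spin": 0}
    - {"xyz": [-0.02,0,0],"spin": 0}
    - {"xyz": [0,0,0],"spin": 0}
    - {"xyz": [0,0,0],"spin": 0}
    - {"xyz": [0,0,0],"spin": 0}
    - {"xyz": [0,0,0],"spin": 0}
    - {"xyz": [0,0,0],"spin": 0}

```text
time: 24.25
tool_pos: [462.4, 101.2, 207.9]
tcp_rot: [3.142, 0.0, -2.956]
contact_force: [0.2, -1.6, 0.0]
grip_width: 0.4
finger_force: 0.0
```

```bash
python3 - <<'E'
from h import *
o=bot.get_obs();print(o['time'],toC(o['tool_pos']),o['contact_force'],o['moment'],o['grip_width'])
E
```

```text
24.25 [-122.92991224    4.01150621  207.85450933] [ 0.20835996 -1.62789015  0.01234002] [ 0.03026124 -0.01479873  0.00252029] 0.3728919599485125
```

>>> jog_arm:
  targets:
    - {"xyz": [0.1,0,0],"spin": 0}
    - {"xyz": [0.2,0,0],"spin": 0}
    - {"xyz": [0.12,0,-0.1],"spin": 0}
    - {"xyz": [0,0,-0.2],"spin": 0}
    - {"xyz": [0,0,-0.24],"spin": 0}
    - {"xyz": [0,0,0],"spin": 0}
    - {"xyz": [0,0,0],"spin": 0}
    - {"xyz": [0,0,0],"spin": 0}
    - {"xyz": [0,0,0],"spin": 0}
    - {"xyz": [0,0,0],"spin": 0}
  gripper: 55

```text
time: 25.5
tool_pos: [429.3, 95.0, 250.7]
tcp_rot: [3.141, -0.001, -2.956]
contact_force: [0.3, 0.2, -0.1]
grip_width: 50.4
finger_force: 0.0
```

```bash
python3 - <<'E'
from h import *
o=bot.get_obs();print(o['time'],toC(o['tool_pos']),o['contact_force'],o['grip_width'])
w=bot.get_calibration('wrist');print(toC(w['eye']))
for p in[(-149.5,4.5,174.7),(-147,4.5,165),(-143.3,4.5,175),(-147,4.5,175),(-161.5,4.5,161.5)]:print(p,proj(w,toW(p)))
wi=bot.capture('wrist');cv2.imwrite('pics/w5.png',wi)
cv2.imwrite('pics/w5b.png',cv2.resize(wi[170:300,215:345],(780,600)[::1] if 0 else (600,600),interpolation=cv2.INTER_CUBIC))
E
```

```text
25.5 [-156.68745158    4.05572346  250.74578182] [ 0.25109415  0.24915043 -0.14806425] 50.36027001002677
[-232.35427766    4.53012336  407.83770295]
(-149.5, 4.5, 174.7) [280.35062326 232.11466986]
(-147, 4.5, 165) [280.35206529 230.91446406]
(-143.3, 4.5, 175) [280.35222488 240.38098189]
(-147, 4.5, 175) [280.35125628 235.54551379]
(-161.5, 4.5, 161.5) [280.34867229 210.91006198]
```

View pics/w5b.png

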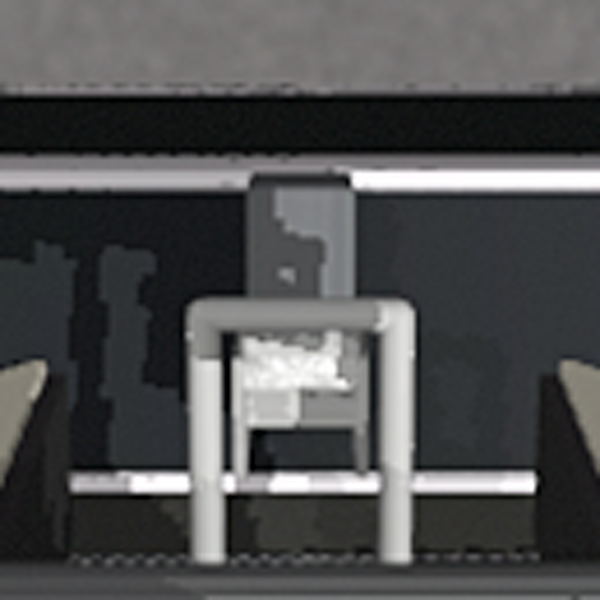

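>>> jog_arm:
  targets:
    - {"xyz": [-0.02,0,0.2],"spin": 0}
    - {"xyz": [0,0.006,0.3],"spin": 0}
    - {"xyz": [0,0,0.3],"spin": 0}
    - {"xyz": [0,0,0.13],"spin": 0}
    - {"xyz": [0,0,0],"spin": 0}
    - {"xyz": [0,0,0],"spin": 0}
    - {"xyz": [0,0,0],"spin": 0}
    - {"xyz": [0,0,0],"spin": 0}
    - {"xyz": [0,0,0],"spin": 0}
    - {"xyz": [0,0,0],"spin": 0}

```text
time: 26.8
tool_pos: [430.9, 95.8, 176.7]
tcp_rot: [3.142, 0.0, -2.956]
contact_force: [-0.2, 0.3, 0.1]
grip_width: 50.3
finger_force: 0.0
```

>>> jog_arm:
  targets:
    - {"xyz": [0,0,0],"spin": 0}
    - {"xyz": [0,0,0],"spin": 0}
    - {"xyz": [0,0,0],"spin": 0}
    - {"xyz": [0,0,0],"spin": 0}
    - {"xyz": [0,0,0],"spin": 0}
    - {"xyz": [0,0,0],"spin": 0}
    - {"xyz": [0,0,0],"spin": 0}
    - {"xyz": [0,0,0],"spin": 0}
    - {"xyz": [0,0,0],"spin": 0}
    - {"xyz": [0,0,0],"spin": 0}
  gripper: 0

```text
time: 28.05
tool_pos: [430.8, 95.6, 176.6]
tcp_rot: [-3.141, -0.0, -2.956]
contact_force: [0.2, -4.8, -0.5]
grip_width: 31.5
finger_force: 30.0
```

```bash
python3 - <<'E'
from h import *
o=bot.get_obs();print(o['time'],toC(o['tool_pos']),o['contact_force'],o['moment'],o['grip_width'])
w=bot.get_calibration('wrist');im=bot.capture('wrist')
g=cv2.cvtColor(im,cv2.COLOR_BGR2GRAY);print(g[255:310,279])
T=toC(o['tool_pos']);print([(z,proj(w,toW(T+[x,0,z]))[1].round(1)) for x,z in[(6,6),(6,10),(6,14),(8,10)]])
E
```

```text
28.05 [-155.02022529    4.38621502  176.62664128] [ 0.15763299 -4.82973695 -0.47350553] [-0.85269638  0.05453891 -0.0906891 ] 31.51925143491293
[ 80  79  79  79  79  78  80  79  80  70  68  67  69  62  59  59  61  60
  60  61  61  60  60  60  62  60  60  57  82  96 101 105 108 113 118 114
  90  57  56  62  88  95  84  73 117 110  97 106 116 106  98 103 108 112
 113]
[(6, np.float64(286.4)), (10, np.float64(290.5)), (14, np.float64(294.8)), (10, np.float64(294.3))]
```

>>> jog_arm:
  targets:
    - {"xyz": [0,0,0],"spin": 0}
    - {"xyz": [0,0,0],"spin": 0}
    - {"xyz": [0,0,0],"spin": 0}
    - {"xyz": [0,-0.012,0],"spin": 0}
    - {"xyz": [0.02,0,-0.05],"spin": 0}
    - {"xyz": [0,0,0],"spin": 0}
    - {"xyz": [0,0,0],"spin": 0}
    - {"xyz": [0,0,0],"spin": 0}
    - {"xyz": [0,0,0],"spin": 0}
    - {"xyz": [0,0,0],"spin": 0}
  gripper: 45

```text
time: 29.35
tool_pos: [429.5, 94.6, 180.6]
tcp_rot: [3.142, 0.0, -2.956]
contact_force: [0.6, 0.3, -0.2]
grip_width: 41.6
finger_force: 0.0
```

>>> jog_arm:
  targets:
    - {"xyz": [0,0,0],"spin": 0}
    - {"xyz": [0,0,0],"spin": 0}
    - {"xyz": [0,0,0],"spin": 0}
    - {"xyz": [0,0,0],"spin": 0}
    - {"xyz": [0,0,0],"spin": 0}
    - {"xyz": [-0.01,0,0.03],"spin": 0}
    - {"xyz": [-0.01,0,0.03],"spin": 0}
    - {"xyz": [0,0,0.03],"spin": 0}
    - {"xyz": [0,0,0],"spin": 0}
    - {"xyz": [0,0,0],"spin": 0}
  gripper: 0

```text
time: 30.6
tool_pos: [430.8, 94.9, 173.4]
tcp_rot: [3.141, -0.001, -2.956]
contact_force: [-3.8, 1.0, -0.4]
grip_width: 30.5
finger_force: 30.0
```

```bash
python3 - <<'E'
from h import *
o=bot.get_obs();print(o['time'],toC(o['tool_pos']),o['contact_force'],o['moment'],o['grip_width'])
w=bot.get_calibration('wrist');im=bot.capture('wrist')
g=cv2.cvtColor(im,cv2.COLOR_BGR2GRAY);print(g[255:310,279])
T=toC(o['tool_pos']);print([(z,proj(w,toW(T+[x,0,z]))[1].round(1)) for x,z in[(6,3),(7,3),(6,6)]])
E
```

```text
30.6 [-155.23907414    3.63131363  173.36825182] [-3.82549244  1.01834888 -0.37494726] [0.09902521 0.69751221 0.03361702] 30.50842192884606
[ 82  83  82  81  82  81  81  82  80  81  83  85  68  60  63  61  63  61
  63  63  63  63  62  64  64  62  59  83 100 105 110 110 122 119 112 114
  92  58  58  64  91  98  88  74 122 102  75  81  83  85  87  88  90  90
  92]
[(3, np.float64(283.5)), (3, np.float64(285.3)), (6, np.float64(286.4))]
```

>>> jog_arm:
  targets:
    - {"xyz": [0,0,0.02],"spin": 0}
    - {"xyz": [-0.005,0,0.02],"spin": 0}
    - {"xyz": [-0.005,0,0.02],"spin": 0}
    - {"xyz": [0,0,0.02],"spin": 0}
    - {"xyz": [0,0,0.02],"spin": 0}
    - {"xyz": [0,0,0.01],"spin": 0}
    - {"xyz": [0,0,0],"spin": 0}
    - {"xyz": [0,0,0],"spin": 0}
    - {"xyz": [0,0,0],"spin": 0}
    - {"xyz": [0,0,0],"spin": 0}

```text
time: 31.9
tool_pos: [432.1, 95.0, 164.8]
tcp_rot: [-3.142, 0.001, -2.956]
contact_force: [2.2, 2.2, 0.9]
grip_width: 30.8
finger_force: 30.0
```

```bash
python3 - <<'E'
from h import *
o=bot.get_obs();print(o['time'],toC(o['tool_pos']),o['contact_force'],o['moment'],o['grip_width'])
E
```

```text
31.9 [-153.9387945     3.50680635  164.76980491] [2.24331329 2.19364974 0.92108811] [ 0.43489492 -0.31000473  0.06973579] 30.80364987831093
```

>>> jog_arm:
  targets:
    - {"xyz": [0,0,0.01],"spin": 0}
    - {"xyz": [0,0,0.01],"spin": 0}
    - {"xyz": [0,0,0.01],"spin": 0}
    - {"xyz": [0,0,0],"spin": 0}
    - {"xyz": [0,0,0],"spin": 0}
    - {"xyz": [0,0,0],"spin": 0}
    - {"xyz": [0,0,0],"spin": 0}
    - {"xyz": [0,0,0],"spin": 0}
    - {"xyz": [0,0,0],"spin": 0}
    - {"xyz": [0,0,0],"spin": 0}

```text
time: 33.15
tool_pos: [431.7, 95.0, 162.2]
tcp_rot: [3.142, -0.0, -2.956]
contact_force: [0.3, 1.2, 0.0]
grip_width: 30.8
finger_force: 30.0
```

```bash
python3 - <<'E'
from h import *
o=bot.get_obs();print(o['time'],toC(o['tool_pos']),o['contact_force'],o['moment'],o['grip_width'])
E
```

```text
33.15 [-154.30661142    3.5567069   162.18939445] [0.25239101 1.15036336 0.00625502] [ 0.32287365 -0.13526528 -0.02639832] 30.757128356959893
```

>>> jog_arm:
  targets: "[{\"xyz\": [0, 0, 0.01], \"spin\": 0}, {\"xyz\": [0, 0, 0.01], \"spin\": 0}, {\"xyz\": [0, 0, 0], \"spin\": 0}, {\"xyz\": [0, 0, 0], \"spin\": 0}, {\"xyz\": [0, 0, 0], \"spin\": 0}], \"spin\": 0}]"

```text
jog_arm: Invalid argument: targets='[{"xyz": [0, 0, 0.01], "spin": 0}, {"xyz": [0, 0, 0.01], "spin": 0}, {"xyz": [0, 0, 0], "spin": 0}, {"xyz": [0, 0, 0], "spin": 0}, {"xyz": [0, 0, 0], "spin": 0}], "spin": 0}]' is not valid JSON
```

>>> jog_arm:
  targets:
    - {"xyz": [0,0,0.01],"spin": 0}
    - {"xyz": [0,0,0.01],"spin": 0}
    - {"xyz": [0,0,0],"spin": 0}
    - {"xyz": [0,0,0],"spin": 0}
    - {"xyz": [0,0,0],"spin": 0}
    - {"xyz": [0,0,0],"spin": 0}
    - {"xyz": [0,0,0],"spin": 0}
    - {"xyz": [0,0,0],"spin": 0}
    - {"xyz": [0,0,0],"spin": 0}
    - {"xyz": [0,0,0],"spin": 0}

```text
time: 34.4
tool_pos: [431.8, 95.0, 160.7]
tcp_rot: [3.142, 0.0, -2.956]
contact_force: [1.1, 2.7, 2.3]
grip_width: 30.5
finger_force: 30.0
```

```bash
python3 - <<'E'
from h import *
o=bot.get_obs();print(o['time'],toC(o['tool_pos']),o['contact_force'],o['moment'],o['grip_width'])
E
```

```text
34.4 [-154.17128059    3.56519799  160.65305087] [1.06330761 2.67400957 2.32956462] [ 0.34072879 -0.18151308 -0.01598257] 30.490254777469424
```

>>> jog_arm:
  targets:
    - {"xyz": [0,0,-0.005],"spin": 0}
    - {"xyz": [-0.01,0,0],"spin": 0}
    - {"xyz": [-0.01,0,-0.002],"spin": 0}
    - {"xyz": [-0.01,0,0],"spin": 0}
    - {"xyz": [0,0,0],"spin": 0}
    - {"xyz": [0,0,0],"spin": 0}
    - {"xyz": [0,0,0],"spin": 0}
    - {"xyz": [0,0,0],"spin": 0}
    - {"xyz": [0,0,0],"spin": 0}
    - {"xyz": [0,0,0],"spin": 0}

```text
time: 35.65
tool_pos: [432.1, 95.1, 160.6]
tcp_rot: [3.141, -0.005, -2.956]
contact_force: [-5.8, -1.5, 4.0]
grip_width: 30.4
finger_force: 30.0
```

```bash
python3 - <<'E'
from h import *
o=bot.get_obs();print(o['time'],toC(o['tool_pos']),o['contact_force'],o['moment'],o['grip_width'])
E
```

```text
35.65 [-153.8642892     3.65823089  160.64709784] [-5.79680769 -1.49745021  3.9590866 ] [-0.08691112  1.09166449  0.01137083] 30.363370911826955
```

>>> jog_arm:
  targets:
    - {"xyz": [0,0,-0.01],"spin": 0}
    - {"xyz": [0,0,-0.01],"spin": 0}
    - {"xyz": [0,0,-0.01],"spin": 0}
    - {"xyz": [0,0,0],"spin": 0}
    - {"xyz": [0,0,0],"spin": 0}
    - {"xyz": [0,0,0],"spin": 0}
    - {"xyz": [0,0,0],"spin": 0}
    - {"xyz": [0,0,0],"spin": 0}
    - {"xyz": [0,0,0],"spin": 0}
    - {"xyz": [0,0,0],"spin": 0}

```text
time: 36.9
tool_pos: [434.2, 95.5, 163.6]
tcp_rot: [3.141, 0.0, -2.956]
contact_force: [-3.4, 1.3, -0.3]
grip_width: 30.8
finger_force: 30.0
```

```bash
python3 - <<'E'
from h import *
o=bot.get_obs();print(o['time'],toC(o['tool_pos']),o['contact_force'],o['moment'],o['grip_width'])
w=bot.get_calibration('wrist');im=bot.capture('wrist');cv2.imwrite('pics/w6.png',im)
g=cv2.cvtColor(im,cv2.COLOR_BGR2GRAY);print(g[240:296:2,250:312:3])
E
```

```text
36.9 [-151.77411456    3.59800227  163.61830341] [-3.41331988  1.32017172 -0.34363151] [0.15200163 0.61929107 0.00517428] 30.827383966816654
[[163 165 164 165 165 160 112 111 112 111 112 112 112 112 112 128 165 164
  164 164 163]
 [179 180 181 181 182  49  49  49  51  49  49  48  49  49  49  41 182 172
  170 172 174]
 [108  56  59  76  98  50  53  55  53  53  56  55  55  54  55  54 146 164
  165 151 149]
 [ 13  18  22  18  14  54  53  53  54  54  54  54  54  54  55  55  15   3
   12  14   9]
 [ 26  23  24  26  22  65  63  68  67  65  66  68  67  68  65  64  29  21
   23  25  23]
 [ 24  23  23  26  24  78  79  79  81  78  80  81  79  82  75  78  52  19
   19  24  27]
 [ 24  27  25  24  24  79  78  79  79  77  80  81  79  80  76  79  53  21
   17  20  23]
 [ 26  27  24  24  23  80  78  79  80  79  79  82  79  81  75  79  51  20
   17  19  26]
 [ 26  23  26  25  25  78  78  79  80  78  81  82  80  81  75  79  50  23
   18  19  17]
 [ 21  20  24  25  24  78  79  80  79  79  80  81  79  80  76  78  50  19
   22  21  21]
 [ 25  22  25  20  18  79  78  80  78  79  79  82  79  81  76  78  50
[... 833 characters left out ...]
8  19  16  59  60  61  61  57  62  61  59  61  57  61  37  17
   18  17  21]
 [ 53  60  62  61  60  74  73  75  73  74  74  74  74  75  72  73  65  61
   62  60  59]
 [106 103 103 103 103 101 101 102 101 101 103 103 102 103 102 103 103 103
  102 104 106]
 [114 107 108 107 107 108 109 108 107 108 109 108 107 108 108 107 108 108
  108 108 114]
 [119 116 116 116 116 115 118 115 116 118 116 115 116 116 116 117 116 115
  115 116 121]
 [123 111 112 112 112 110 111 112 112 112 111 112 112 111 110 111 111 112
  112 112 127]
 [ 63  57  58  58  57  58  57  57  58  59  60  59  58  59  57  58  58  58
   57  59  62]
 [ 67  66  64  64  64  62  63  61  64  63  63  63  63  63  62  64  63  63
   64  63  63]]
```

>>> jog_arm:
  targets:
    - {"xyz": [-0.01,0,0],"spin": 0}
    - {"xyz": [-0.01,0,-0.002],"spin": 0}
    - {"xyz": [-0.01,0,0],"spin": 0}
    - {"xyz": [0,0,0],"spin": 0}
    - {"xyz": [0,0,0],"spin": 0}
    - {"xyz": [0,0,0],"spin": 0}
    - {"xyz": [0,0,0],"spin": 0}
    - {"xyz": [0,0,0],"spin": 0}
    - {"xyz": [0,0,0],"spin": 0}
    - {"xyz": [0,0,0],"spin": 0}

```text
time: 38.2
tool_pos: [436.7, 95.9, 163.8]
tcp_rot: [3.142, 0.0, -2.956]
contact_force: [-1.9, 0.3, 0.0]
grip_width: 30.5
finger_force: 30.0
```

```bash
python3 - <<'E'
from h import *
o=bot.get_obs();print(o['time'],toC(o['tool_pos']),o['contact_force'],o['moment'],o['grip_width'])
E
```

```text
38.2 [-149.21425298    3.55129448  163.82003873] [-1.86324731  0.26998623  0.04912474] [0.33078437 0.35672225 0.06031477] 30.48838426947516
```

>>> jog_arm:
  targets:
    - {"xyz": [-0.01,0,0],"spin": 0}
    - {"xyz": [-0.01,0,-0.002],"spin": 0}
    - {"xyz": [0,0,0],"spin": 0}
    - {"xyz": [0,0,0],"spin": 0}
    - {"xyz": [0,0,0],"spin": 0}
    - {"xyz": [0,0,0],"spin": 0}
    - {"xyz": [0,0,0],"spin": 0}
    - {"xyz": [0,0,0],"spin": 0}
    - {"xyz": [0,0,0],"spin": 0}
    - {"xyz": [0,0,0],"spin": 0}

```text
time: 39.45
tool_pos: [438.0, 96.1, 163.9]
tcp_rot: [3.142, -0.0, -2.956]
contact_force: [-4.9, 0.2, -2.2]
grip_width: 30.5
finger_force: 30.0
```

```bash
python3 - <<'E'
from h import *
o=bot.get_obs();print(o['time'],toC(o['tool_pos']),o['contact_force'],o['moment'],o['grip_width'])
E
```

```text
39.45 [-147.94022205    3.56792282  163.86578386] [-4.91469061  0.17026914 -2.21097953] [0.07775053 0.84309442 0.04332063] 30.52276081470193
```

>>> jog_arm:
  targets:
    - {"xyz": [-0.005,0,0.01],"spin": 0}
    - {"xyz": [-0.005,0,0],"spin": 0}
    - {"xyz": [0,0,0],"spin": 0}
    - {"xyz": [0,0,0],"spin": 0}
    - {"xyz": [0,0,0],"spin": 0}
    - {"xyz": [0,0,0],"spin": 0}
    - {"xyz": [0,0,0],"spin": 0}
    - {"xyz": [0,0,0],"spin": 0}
    - {"xyz": [0,0,0],"spin": 0}
    - {"xyz": [0,0,0],"spin": 0}

```text
time: 40.7
tool_pos: [438.2, 96.2, 163.2]
tcp_rot: [3.142, -0.001, -2.956]
contact_force: [-8.0, 0.1, 1.7]
grip_width: 30.6
finger_force: 30.0
```

```bash
python3 - <<'E'
from h import *
o=bot.get_obs();print(o['time'],toC(o['tool_pos']),o['contact_force'],o['moment'],o['grip_width'])
E
```

```text
40.7 [-147.66228382    3.5660405   163.17097315] [-8.03334173  0.14272754  1.65473082] [-0.0149966   1.34085979  0.03671243] 30.58007631887773
```

>>> jog_arm:
  targets:
    - {"xyz": [0,0,0],"spin": 0}
    - {"xyz": [0,0,0],"spin": 0}
    - {"xyz": [0,0,0],"spin": 0}
    - {"xyz": [0,0,0],"spin": 0}
    - {"xyz": [0,0,-0.2],"spin": 0}
    - {"xyz": [0,0,-0.3],"spin": 0}
    - {"xyz": [0,0,-0.25],"spin": 0}
    - {"xyz": [0,0,0],"spin": 0}
    - {"xyz": [0,0,0],"spin": 0}
    - {"xyz": [0,0,0],"spin": 0}
  gripper: 50

```text
time: 41.95
tool_pos: [438.4, 96.3, 222.2]
tcp_rot: [3.141, -0.002, -2.956]
contact_force: [0.5, -0.0, -0.1]
grip_width: 45.6
finger_force: 0.0
```

```bash
python3 - <<'E'
from h import *
o=bot.get_obs();print(o['time'],toC(o['tool_pos']),o['contact_force'],o['grip_width'])
w=bot.get_calibration('wrist');im=bot.capture('wrist');cv2.imwrite('pics/w7.png',im)
for p in[(-140.3,4.5,166),(-143.3,4.5,175),(-145.8,4.5,175),(-161.5,4.5,161.5)]:print(p,proj(w,toW(p)))
g=cv2.cvtColor(im,cv2.COLOR_BGR2GRAY);print(g[225:296:2,250:312:4])
E
```

```text
41.95 [-147.46618787    3.6205692   222.18200522] [ 0.53911805 -0.02685567 -0.07571757] 45.56227759394745
(-140.3, 4.5, 166) [281.0119596  242.25300074]
(-143.3, 4.5, 175) [281.04094825 242.97172128]
(-145.8, 4.5, 175) [281.0422878  239.26616378]
(-161.5, 4.5, 161.5) [281.00886454 209.51875205]
[[ 27  24  30  26  23  82  85  82  85  86  81  47  50  51  54  55]
 [ 27  25  27  25  23  81  84  85  86  85  80  45  50  48  56  53]
 [ 23  26  27  27  24  83  85  83  85  85  78  46  51  52  56  56]
 [ 26  27  24  26  22  84  85  83  86  85  79  44  49  52  55  54]
 [ 27  25  26  26  22  82  84  83  86  86  78  46  50  50  56  55]
 [ 26  26  28  28  22  83  84  84  87  85  80  45  50  50  56  54]
 [ 29  26  27  26  20  82  85  82  87  84  79  44  48  49  56  55]
 [ 27  25  18  25  21  78  79  79  78  80  75  44  45  46  53  56]
 [ 28  19 146 144 136 105 113 113 113 113 113 123 128 144  49  56]
 [ 27  33 155 157 153 146 147 147 147 147 147 143 146 156  74  54]
 [ 27  45 155 144 146 148 147 148 149 148 148 142 120 155  76  51]
 [ 27  44 155  99 128 150 149 150 149 149 150 140  86 157  75  50]

[... 908 characters left out ...]
  49  49 160  40 197 183  50]
 [ 49  58 218 166 209  43  20  18  43  43  44 158  41 188 179  46]
 [166  98 219 171 206 132  69  55 244 244 221 168 184 190 195 221]
 [255 254 220 212 244 235 155 143 253 255 244 244 234 191 216 246]
 [121 114 222 162  46  43  39  53  72  78  72  66  59 190 174  66]
 [ 59  60 194 169  27  30  42  53  53  59  57  53  54 191 182  52]
 [ 61  62 196 170  28  32  52  53  55  53  59  53  54 190 182  53]
 [ 61  61 197 171  28  29  58  53  51  51  54  55  58 191 184  54]
 [ 59  57 170 142  35  36  55  53  52  55  52  53  55 164 151  50]
 [ 62  61  52  56  63  63  63  62  62  62  64  63  60  54  56  62]
 [ 94  94  93  92  94  93  93  93  93  93  93  93  93  92  93  92]]
```

>>> jog_arm:
  targets:
    - {"xyz": [0,0.01,-0.07],"spin": 0}
    - {"xyz": [0,0,0],"spin": 0}
    - {"xyz": [0,0,0],"spin": 0}
    - {"xyz": [0,0,0],"spin": 0}
    - {"xyz": [-0.15,0,0],"spin": 0}
    - {"xyz": [-0.15,0,0],"spin": 0}
    - {"xyz": [-0.15,0,0],"spin": 0}
    - {"xyz": [-0.06,0,0],"spin": 0}
    - {"xyz": [-0.05,0,0],"spin": 0}
    - {"xyz": [0,0,0],"spin": 0}
  gripper: 0

```text
time: 43.25
tool_pos: [482.8, 105.4, 228.6]
tcp_rot: [3.142, -0.0, -2.956]
contact_force: [0.3, 0.1, 0.1]
grip_width: 0.4
finger_force: 0.0
```

>>> jog_arm:
  targets:
    - {"xyz": [-0.03,0,0],"spin": 0}
    - {"xyz": [-0.03,0,0],"spin": 0}
    - {"xyz": [-0.03,0,0],"spin": 0}
    - {"xyz": [-0.03,0,0],"spin": 0}
    - {"xyz": [-0.03,0,0],"spin": 0}
    - {"xyz": [-0.03,0,0],"spin": 0}
    - {"xyz": [-0.03,0,0],"spin": 0}
    - {"xyz": [-0.03,0,0],"spin": 0}
    - {"xyz": [0,0,0],"spin": 0}
    - {"xyz": [0,0,0],"spin": 0}

```text
time: 44.5
tool_pos: [501.1, 108.8, 229.0]
tcp_rot: [3.142, -0.001, -2.956]
contact_force: [-4.6, -0.4, 4.9]
grip_width: 0.4
finger_force: 2.7
```

```bash
python3 - <<'E'
from h import *
o=bot.get_obs();print(o['time'],toC(o['tool_pos']),o['contact_force'],o['moment'],o['grip_width'])
E
```

```text
44.5 [-83.56324614   4.35427391 228.97039178] [-4.64803013 -0.44440545  4.87946618] [-0.0766055   0.7250751   0.00916909] 0.4390111062821568
```

>>> jog_arm:
  targets:
    - {"xyz": [-0.035,0,0],"spin": 0}
    - {"xyz": [-0.035,0,0],"spin": 0}
    - {"xyz": [-0.035,0,0],"spin": 0}
    - {"xyz": [-0.035,0,0],"spin": 0}
    - {"xyz": [-0.035,0,0],"spin": 0}
    - {"xyz": [-0.035,0,0],"spin": 0}
    - {"xyz": [-0.035,0,0],"spin": 0}
    - {"xyz": [-0.035,0,0],"spin": 0}
    - {"xyz": [-0.035,0,0],"spin": 0}
    - {"xyz": [0,0,0],"spin": 0}

```text
time: 45.75
tool_pos: [523.9, 113.2, 227.4]
tcp_rot: [3.141, -0.007, -2.956]
contact_force: [-8.3, -1.5, -0.6]
grip_width: 0.4
finger_force: 4.1
```

```bash
python3 - <<'E'
from h import *
o=bot.get_obs();print(o['time'],toC(o['tool_pos']),o['contact_force'],o['moment'])
w=bot.get_calibration('top');im=bot.capture('top');cv2.imwrite('pics/t8.png',im)
E
```

```text
45.75 [-60.29904205   4.39969822 227.37966625] [-8.292057   -1.53566735 -0.57244771] [-0.29096347  1.57036603 -0.02771729]
```

>>> jog_arm:
  targets:
    - {"xyz": [-0.045,0,0.022],"spin": 0}
    - {"xyz": [-0.045,0,0.022],"spin": 0}
    - {"xyz": [-0.045,0,0.022],"spin": 0}
    - {"xyz": [-0.038,0,0.027],"spin": 0}
    - {"xyz": [-0.038,0,0.027],"spin": 0}
    - {"xyz": [-0.038,0,0.027],"spin": 0}
    - {"xyz": [-0.04,0,0.028],"spin": 0}
    - {"xyz": [-0.04,0,0.028],"spin": 0}
    - {"xyz": [-0.04,0,0.028],"spin": 0}
    - {"xyz": [0,0,0],"spin": 0}

```text
time: 47.05
tool_pos: [554.8, 118.9, 209.7]
tcp_rot: [3.141, -0.002, -2.956]
contact_force: [-3.7, -0.6, 1.6]
grip_width: 0.4
finger_force: 1.5
```

```bash
python3 - <<'E'
from h import *
o=bot.get_obs();T=toC(o['tool_pos']);print(o['time'],T,o['contact_force'],o['moment'])
x,z=T[0]+9.5+65,T[2]-174;print(np.arctan2(z,x)-np.arcsin(6/np.hypot(x,z)),np.hypot(x,z))
E
```

```text
47.05 [-28.86733412   4.32826452 209.74129787] [-3.70660103 -0.63815034  1.64285148] [-0.02995842  0.5796308   0.04530013]
0.5607381611624185 57.963614180468696
```

>>> jog_arm:
  targets:
    - {"xyz": [-0.025,0,0.028],"spin": 0}
    - {"xyz": [-0.025,0,0.028],"spin": 0}
    - {"xyz": [-0.025,0,0.028],"spin": 0}
    - {"xyz": [-0.025,0,0.028],"spin": 0}
    - {"xyz": [-0.013,0,0.035],"spin": 0}
    - {"xyz": [-0.013,0,0.035],"spin": 0}
    - {"xyz": [-0.013,0,0.035],"spin": 0}
    - {"xyz": [-0.013,0,0.03],"spin": 0}
    - {"xyz": [0,0,0],"spin": 0}
    - {"xyz": [0,0,0],"spin": 0}

```text
time: 48.3
tool_pos: [567.4, 121.2, 190.5]
tcp_rot: [3.142, 0.0, -2.956]
contact_force: [-0.3, 1.0, 0.3]
grip_width: 0.3
finger_force: 0.0
```

```bash
python3 - <<'E'
from h import *
o=bot.get_obs();T=toC(o['tool_pos']);print(o['time'],T,o['contact_force'],o['moment'])
x,z=T[0]+9.5+65,T[2]-174;print(np.arctan2(z,x)-np.arcsin(6/np.hypot(x,z)),np.hypot(x,z))
E
```

```text
48.3 [-16.09346766   4.25003539 190.4858171 ] [-0.34566739  0.96010755  0.32849868] [0.09235949 0.00553023 0.01654892]
0.17607585973618806 60.688591885658376
```

>>> jog_arm:
  targets:
    - {"xyz": [0,0,0.02],"spin": 0}
    - {"xyz": [0,0,0.02],"spin": 0}
    - {"xyz": [0,0,0.02],"spin": 0}
    - {"xyz": [0,0,0.02],"spin": 0}
    - {"xyz": [0,0,0],"spin": 0}
    - {"xyz": [0,0,0],"spin": 0}
    - {"xyz": [0,0,0],"spin": 0}
    - {"xyz": [0,0,0],"spin": 0}
    - {"xyz": [0,0,0],"spin": 0}
    - {"xyz": [0,0,0],"spin": 0}

```text
time: 49.55
tool_pos: [567.4, 121.2, 184.1]
tcp_rot: [3.141, 0.0, -2.956]
contact_force: [-0.3, -0.4, -0.2]
grip_width: 0.5
finger_force: 0.0
```

```bash
python3 - <<'E'
from h import *
o=bot.get_obs();T=toC(o['tool_pos']);print(o['time'],T,o['contact_force'],o['moment'])
E
```

```text
49.55 [-16.10190489   4.25888554 184.09989482] [-0.33867228 -0.39118573 -0.19010869] [ 0.05322164 -0.03515511  0.0517632 ]
```

>>> jog_arm:
  targets:
    - {"xyz": [0,0,-0.3],"spin": 0}
    - {"xyz": [0,0,-0.5],"spin": 0}
    - {"xyz": [0,0,-0.6],"spin": 0}
    - {"xyz": [0.3,0.06,-0.6],"spin": 0}
    - {"xyz": [0.3,0.06,-0.6],"spin": 0}
    - {"xyz": [0.4,0.06,-0.44],"spin": 0}
    - {"xyz": [0.48,0.07,0],"spin": 0}
    - {"xyz": [0,0,0],"spin": 0}
    - {"xyz": [0,0,0],"spin": 0}
    - {"xyz": [0,0,0],"spin": 0}

```text
time: 50.8
tool_pos: [448.1, 119.0, 426.6]
tcp_rot: [3.141, -0.001, -2.957]
contact_force: [-0.1, 0.8, 0.0]
grip_width: 0.3
finger_force: 0.0
```

```bash
python3 - <<'E'
from h import *
o=bot.get_obs();T=toC(o['tool_pos']);print(o['time'],T,o['contact_force'])
w=bot.get_calibration('wrist');im=bot.capture('wrist');cv2.imwrite('pics/w9.png',im)
g=cv2.cvtColor(im,cv2.COLOR_BGR2GRAY);g0=cv2.cvtColor(cv2.imread('pics/w0.png'),cv2.COLOR_BGR2GRAY)
for n,G in(('now',g),('w0',g0)):
    print(n,[list(np.median(G[140:225,c:c+6],axis=1).astype(int)) for c in(200,)])
    print(G[150:262:3,240:292:3])
for x in(-148,-140,-132,-94,-90,-6,18):print(x,proj(w,toW([x,4.5,150 if x<-80 else 180])))
E
```

```text
50.8 [-133.76326905   24.12324532  426.56212974] [-0.13051853  0.79373056  0.02301618]
now [[np.int64(105), np.int64(106), np.int64(105), np.int64(105), np.int64(105), np.int64(106), np.int64(108), np.int64(107), np.int64(106), np.int64(107), np.int64(108), np.int64(110), np.int64(96), np.int64(94), np.int64(127), np.int64(90), np.int64(20), np.int64(10), np.int64(14), np.int64(12), np.int64(0), np.int64(84), np.int64(234), np.int64(230), np.int64(143), np.int64(18), np.int64(34), np.int64(38), np.int64(37), np.int64(38), np.int64(38), np.int64(37), np.int64(38), np.int64(38), np.int64(38), np.int64(37), np.int64(38), np.int64(37), np.int64(38), np.int64(38), np.int64(36), np.int64(38), np.int64(38), np.int64(38), np.int64(36), np.int64(38), np.int64(37), np.int64(37), np.int64(37), np.int64(37), np.int64(38), np.int64(38), np.int64(38), np.int64(38), np.int64(37), np.int64(37), np.int64(37), np.int64(38), np.int64(38), np.int64(37), np.int64(37), np.int64(35), np.int64(31), np.int64(5), np.int64(233), np.int64(252), np.int64(187), np.int64(57), np.int64(32), np.int64(46), np.int64(2
[... 6645 characters left out ...]
160 188  14  37  36  38]
 [ 40  38  38 179  92  95  97  97  96  96  90 184  95 144  16  37  36  38]
 [ 40  39  38 153  87  93  95  95  94  95  95 166 158 188  25  36  37  38]
 [ 39  38  39 152 207 207 206 205 203 202 197  31  34  34  42  38  38  39]
 [ 39  39  41  36  57  57  56  57  57  56  50  38  38  42  43  41  39  38]
 [ 37  37  40  40  40  39  39  41  40  39  40  41  42  41  42  42  43  42]
 [ 42  39  39  40  40  40  39  40  41  39  42  41  40  41  42  42  41  42]]
-148 [264.37679408 162.6437691 ]
-140 [264.46111326 168.9768166 ]
-132 [264.54457505 175.24546661]
-94 [264.92970206 204.17159496]
-90 [264.96918779 207.13728946]
-6 [264.80771788 276.20093488]
18 [265.04577945 292.87843586]
```

```bash
python3 -c "
from plant import bot
print(bot.close_job())"
```

```text
the job is handed in; nothing more can be done
None
```

The latch is closed and the job handed in: the loop bit on the hook at about 8 N at the wrist (including pivot drag), the lever snapped flat, and the cover is drawn in to roughly 6–7 mm from about 18 mm; the first two draws were blocked, one reaching about 22 N sideways and 17 N upward, before I backed off and re-gripped.

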